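Proofing press change-over: block out, zero the wheel, back off two turns, hold

TASK

Change the little proofing press over for the next job: slide the clamp jaw on its bed well back by its knob, lift the finished printing block out and lay it carved face up, flat on the floor of the wooden tray beside the block already there - set it down, do not drop it. Then take the upright handle of the handwheel on top of the press, turn the wheel clockwise until it comes up against its stop, and back it off exactly two full turns. Finish while still holding the handle gripped between the fingers at that setting, so that the wheel cannot creep while I tighten the locknut; leave everything else where it is.

Things in the scene. Friction and masses are not known exactly. Their poses are not given: they have to be found in the camera images.
- press: Grey tabletop printing press, fixed: base 290 x 150 mm, frame 264 wide (x), 185 high. Origin on the table under the handwheel's axis, z up. Steel bed 200 mm wide (x), y from -275 to +170, top at z 70; it does not travel. On its -y half: fixed bar (face at y -114, 16 high), block, sliding jaw. Star wheel on the +x side, up to z 187. A cork baren lies on the bed's +y end.
- jaw (a joint): Sliding clamp jaw, metres: 0 = shut against the block, 0.040 = fully back. Slides along the press's -y with 3 N of friction and stays where it is left. It is 60 mm wide (x), 28 mm high; its lip overhangs the block's edge by 4 mm, so the block cannot be lifted while it is shut.
- jaw_knob (a point): On the jaw: its round black knob, 24 mm across, 22 mm high (33 to 55 mm above the bed) on a thin stud, 26 mm behind the jaw's face. The point lies on the knob's axis, 48 mm above the bed, 7 mm below the knob's top, and moves with the jaw.
- block: Finished printing block, loose: plywood with a grey carved linoleum face on top, 52 (x) x 72 (y) x 23 mm high, about 90 g. Origin at the centre of its underside, z up through the carved face. Starts on the press bed (underside at z 70 mm), its axes parallel to the press's, y faces between fixed bar and jaw, x faces free to grip.
- tray: Shallow open wooden tray fixed on the table, outside 228 (x) x 130 (y) x 20 mm high, walls and floor 4 mm thick. Origin at the centre of its underside, z up. One block lies at its +x end; the -x half is free.
- block2: A block of the same size and make that already lies in the tray, near its +x end; origin at the centre of its underside. Leave it there.
- wheel (a joint): Aluminium handwheel, 136 mm across, vertical axis through the press's origin; rad: 0 = at the stop, grows anticlockwise from above and counts on past 2 pi (end at 20.1). Starts a quarter to nearly one turn off the stop. Clockwise closes; wheel and handle rise 3 mm a turn when backed off. 0.12 N m of friction; stays where left. At 0 the handle stands to the press's +x of the axis.
- handle_mid (a point): On the wheel's upright black revolving handle: 22 mm in diameter, 60 mm tall, on the rim 60 mm from the wheel's axis, free to spin on its own pin. The point is on the handle's axis, 30 mm below its top and 30 mm above its foot; 265 mm above the table when the wheel is at the stop. Hub and rim do not stand higher than the handle's foot.
- handle: The same revolving handle as a whole; origin at the centre of its foot, 235 mm above the table when the wheel is at the stop.
- baren: Bystander: cork rubbing pad, 90 mm across, 24 mm high with its grip, on the +y end of the press bed; origin under its centre.

How it is judged:
On the way, in this order (a step that is already met when the one before it is completed fails the run):
1. the clamp jaw is slid back, clear of the block (12 mm or more) (value of joint jaw above 0.012 m), for 0.2 s.
2. the finished block lies face up, flat on the tray's floor, let go and at rest (x of block in the frame of tray between -0.092 and 0.092 m and y of block in the frame of tray between -0.036 and 0.036 m and z of block in the frame of tray below 0.01 m and angle between block's own z axis and vertical below 0.1 rad and linear speed of block below 0.03 m/s and contact force between the fingers and block below 0.1 N), for 0.2 s.
3. the wheel is turned clockwise to its stop (within 0.1 rad) (value of joint wheel below 0.1 rad), for 0.1 s.
At the end, for the whole second after the job is handed in: The wheel stands two turns (12.57 rad, within 0.2 rad) off its stop and still; the handle is between the fingers, gripped with more than 3 N, its axis within 13 mm of the grasp point; the block lies face up and flat on the tray's floor, let go and at rest; the jaw is still 12 mm or more back (all of step 2 and value of joint wheel between 12.366 and 12.766 rad and velocity of joint wheel between -0.05 and 0.05 rad/s and contact force between the fingers and handle above 3 N and horizontal distance between the grasp point and handle_mid below 0.013 m and value of joint jaw above 0.012 m); the arm keeps its last pose, push and grip.
It fails at once if anything else on the table (the other block in the tray, brayer, ink tin, brush jar, baren, cup, gouge, ink jar) is shifted by more than 40 mm (distance of any of block2, brayer, ink_tin, brush_jar, baren, water_cup, gouge, ink_jar from where it was at the start of the episode above 0.04 m).
It fails at once if the block is dropped: let go over the tray with its underside more than 30 mm above the table (contact force between the fingers and block below 0.05 N and height (world z) of block above 0.03 m and horizontal distance between block and tray below 0.12 m).
It also fails if it takes over 72 s, if anything falls off the work surface, if the arm or the gripper's body presses on something with over 40 N, if the wrist force passes 120 N, or if a joint passes its speed limit or range.

ROBOT

A 6-joint arm with a two-finger parallel gripper is mounted at the origin on the work surface. World frame = base frame: x ahead of the robot, y to its left, z up, the work surface at z = 0. Lengths are in m, angles in rad, forces in N, time in s.
With the tool pointing down it reaches from about 0.375 to 0.975 m from the base axis. Payload 3.8 kg.
Tool frame: the origin (TCP) lies between the finger pads; the fingertips stand 22 mm ahead of it and the grasp point (between the pads) lies 3 mm ahead of it (ctrl.tip_reach is the distance from the TCP to the fingertips, in m); z points along the fingers, y is the direction in which the jaws open and shut (so a half turn about z gives the same grasp; the last joint's range is limited). The gripper opens to 85 mm and grips with 20 to 120 N. Pads are 22 mm wide; open, the fingers measure 114 mm over their backs; the gripper's body (76 mm by 85 mm) begins 54 mm behind the grasp point. The pads swing forward as they close: fully open they stand 13 mm farther back than shut.
Start: joints at [1.145, 0.264, 1.604, -0, 1.274, -0.037], TCP at [0.256, 0.625, 0.253] pointing down, gripper open.
Joint ranges: [-2.63, 2.63], [-0.94, 2.18], [0.31, 2.57], [-1.31, 4.45], [0, 2.66], [-2.55, 2.55]. Speed limits (rad/s): [2.57, 2.57, 3.14, 3.14, 3.14, 3.14].

INTERFACE

Orientations are given as a unit quaternion [w, x, y, z].
In Python, from plant import ctrl, set_gripper, ik, capture gives the robot as it stands. The module is installed in compiled form; this text tells all that it offers. Calls block until the motion is done:
- ctrl.reach(position, orientation): joint-space move of the TCP to a pose.
- ctrl.move_l(position, ori=None, v=0.15, threshold=None): straight line of the TCP; ori=None keeps the orientation; v is the mean speed in m/s. With threshold (N) it stops when the force on the tool has changed by that much, and returns True; else False.
- ctrl.move_j(angles): joint-space move.
- set_gripper(opening, force=None): finger opening in m; force is the grip in N (None keeps the last); returns when the fingers have stopped.
- ctrl.sleep(seconds).
- ik(position, orientation): joint angles nearest the present ones, or None.
- capture(name): name is "side" or "top" or "wrist"; returns a dict with "image" (420x560x3 uint8, red, green, blue), "camera_matrix" (3x3 intrinsics, pixels), "world_to_cam" (4x4, takes a point from world to camera coordinates). Camera axes: x right, y down, z forward; pixel columns grow to the right and rows downward; lengths in m; the calibration is good to about 2 mm. A picture is of the moment at which its call begins. There is no depth.
A pose or a line that the arm cannot do raises ctrl.PlanningError and nothing moves.
- ctrl.job_done(): hands the job in, once; it reports no verdict.
Readings, each from a call of its own:
- ctrl.current_t(): time.
- ctrl.current_joints(): joint angles.
- ctrl.current_dq(): joint speeds.
- ctrl.current_effort(): joint torques, N m.
- ctrl.current_position(): TCP position.
- ctrl.current_tcp_rot(): TCP orientation.
- ctrl.current_wrist_force(): force on the tool from outside, world axes, zero at the start.
- ctrl.current_wrist_torque(): the same for the moment, N m.
- ctrl.current_opening(): finger opening in m.
Only numpy, scipy, OpenCV 4.12 (cv2) and the standard library are available. Lean on these libraries where they do the work, as an engineer would, in place of code of your own. Each camera call takes 0.05 s, during which the arm holds its last target.

## Working session

There is one attempt and no reset: what is moved stays moved. The work goes in short steps, each a Python script; the robot and the scene stay as the last script left them, time stands still between calls to the robot, and variables do not carry over. Pictures are saved under pics/ and viewed, and the job is handed in when it is done.

```bash
ls; mkdir -p pics
python3 - <<'E'
from plant import ctrl,capture
import cv2,numpy as np
for n in ["side","top","wrist"]:
    c=capture(n); cv2.imwrite(f"pics/{n}0.png",c["image"][:,:,::-1]); print(n,c["camera_matrix"].tolist(),np.round(c["world_to_cam"],4).tolist())
print(ctrl.current_t(),ctrl.current_position(),ctrl.current_tcp_rot(),ctrl.tip_reach)
E
```

```text
pics
side [[528.6594308483755, 0.0, 274.6128750211844], [0.0, 528.6594308483755, 202.3845752342108], [0.0, 0.0, 1.0]] [[0.9507, -0.31, -0.0123, -0.5556], [-0.2244, -0.6597, -0.7173, 0.2324], [0.2143, 0.6846, -0.6967, 1.2736], [0.0, 0.0, 0.0, 1.0]]
top [[476.2532025226784, 0.0, 280.56309744212285], [0.0, 476.2532025226784, 208.98824328479415], [0.0, 0.0, 1.0]] [[-0.0179, -0.9997, 0.0169, -0.0415], [-0.9854, 0.0148, -0.1696, 0.5768], [0.1693, -0.0197, -0.9854, 1.2223], [0.0, 0.0, 0.0, 1.0]]
wrist [[349.1271556058724, 0.0, 281.33118778723366], [0.0, 349.1271556058724, 204.86548603481765], [0.0, 0.0, 1.0]] [[0.3788, 0.9255, -0.0024, -0.6729], [0.8831, -0.3607, 0.2999, -0.0389], [0.2767, -0.1157, -0.954, 0.3801], [0.0, 0.0, 0.0, 1.0]]
0.15 [0.25566314 0.62412369 0.25223031] [-2.15378526e-04  1.93193642e-01  9.81160236e-01 -8.72436240e-04] 0.022
```

View pics/side0.png

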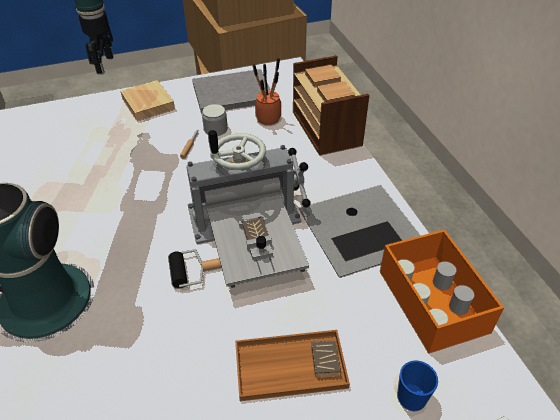

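View pics/top0.png

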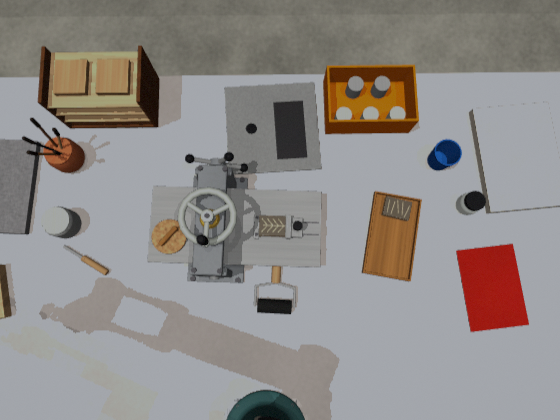

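View pics/wrist0.png

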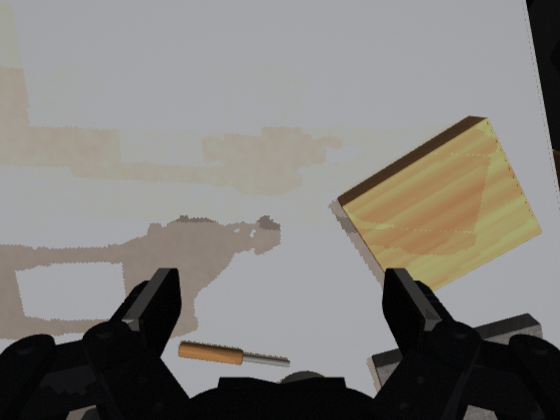

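Run:
```python
import cv2
t=cv2.imread("pics/top0.png"); s=cv2.imread("pics/side0.png")
cv2.imwrite("pics/t_press.png",cv2.resize(t[140:290,140:340],None,fx=4,fy=4,interpolation=cv2.INTER_CUBIC))
cv2.imwrite("pics/t_tray.png",cv2.resize(t[180:290,355:430],None,fx=5,fy=5,interpolation=cv2.INTER_CUBIC))
cv2.imwrite("pics/s_press.png",cv2.resize(s[120:300,165:325],None,fx=3.3,fy=3.3,interpolation=cv2.INTER_CUBIC))
```

```text
(no output)
```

View pics/t_press.png

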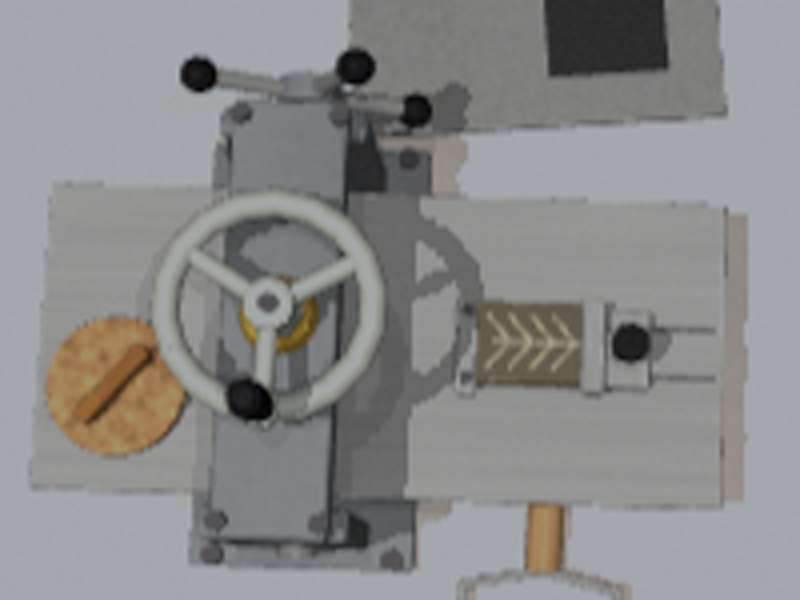

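View pics/t_tray.png

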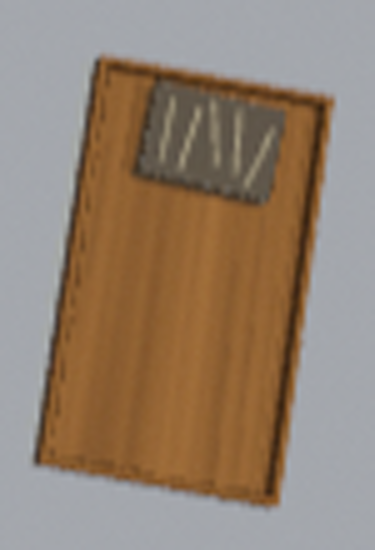

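View pics/s_press.png

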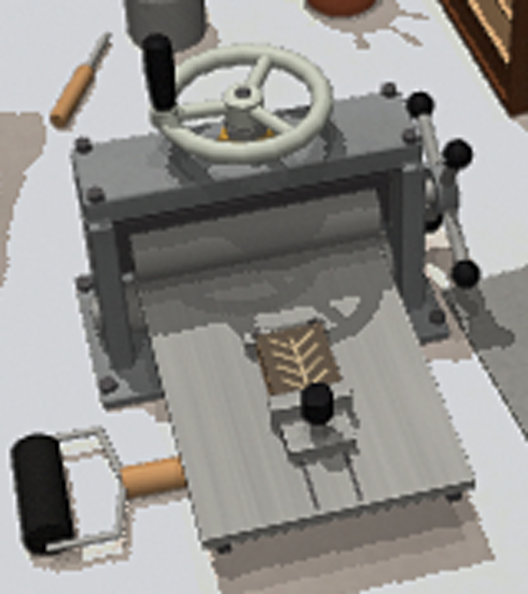

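```bash
cat > h.py <<'E'
import numpy as np,cv2
from scipy.optimize import least_squares
from plant import ctrl,set_gripper,ik,capture
def proj(c,P):
    P=np.atleast_2d(P);p=(c["world_to_cam"]@np.c_[P,np.ones(len(P))].T)[:3]
    u=np.array(c["camera_matrix"])@p
    return (u[:2]/u[2]).T
def back(c,px,z):
    W=np.array(c["world_to_cam"]);R=W[:3,:3];o=-R.T@W[:3,3]
    d=R.T@np.linalg.inv(np.array(c["camera_matrix"]))@np.array([px[0],px[1],1.])
    return o+d*(z-o[2])/d[2]
def q_yaw(a):  # tool down, tool y along world angle a
    phi=(a+np.pi/2)/2
    return np.array([0,np.cos(phi),np.sin(phi),0])
def R2(a): return np.array([[np.cos(a),-np.sin(a)],[np.sin(a),np.cos(a)]])
def loc(pose,p): # pose x,y,yaw
    return np.r_[np.array(pose[:2])+R2(pose[2])@np.array(p[:2]),p[2]]
def fit(obs,x0):
    # obs: list of (cam, px, local xyz)
    f=lambda x:np.concatenate([(proj(c,loc(x,p))[0]-px) for c,px,p in obs])
    r=least_squares(f,x0,loss="soft_l1");return r.x,f(r.x).reshape(-1,2)
E
python3 - <<'E'
from h import *
T=capture("top");S=capture("side")
np.set_printoptions(precision=4,suppress=True)
t=lambda x,y:np.array([x/4+140,y/4+140])-.375*0
s=lambda x,y:np.array([x/3.3+165,y/3.3+120])
bed=[(T,t(726,208),(.1,-.275,.07)),(T,t(720,506),(-.1,-.275,.07)),(T,t(55,183),(.1,.17,.07)),(T,t(32,488),(-.1,.17,.07)),
 (S,s(475,483),(.1,-.275,.07)),(S,s(207,543),(-.1,-.275,.07))]
for o in bed: print(back(o[0],o[1],o[2][2]))
pr,res=fit(bed,[.5,0,0]);print("press",pr);print(res)
tt=lambda x,y:np.array([x/5+355,y/5+180])
tr=[(T,tt(98,57),(.114,.065,.02)),(T,tt(333,98),(.114,-.065,.02)),(T,tt(277,506),(-.114,-.065,.02)),(T,tt(37,465),(-.114,.065,.02))]
for o in tr: print(back(o[0],o[1],o[2][2]))
ty,res=fit(tr,[.5,-.4,-.1]);print("tray",ty);print(res)
k=back(T,t(632,342),.125);print("knob",k,"exp",loc(pr,(0,-.212,.125)))
bl=[t(477,303),t(583,305),t(581,386),t(475,383)]
for p in bl: print("blk local",R2(-pr[2])@(back(T,p,.093)[:2]-pr[:2]))
h=back(T,t(248,393),.2965);print("handle loc",R2(-pr[2])@(h[:2]-pr[:2]),h)
h=back(T,t(268,302),.235);print("hub loc",R2(-pr[2])@(h[:2]-pr[:2]),h)
for p in [tt(158,83),tt(285,112),tt(265,203),tt(135,172)]: print("b2 local",R2(-ty[2])@(back(T,p,.027)[:2]-ty[:2]))
print("knob side px pred",proj(S,loc(pr,(0,-.212,.125))),s(318,390))
for c in ("wrist",):
  W=capture(c)["world_to_cam"];print(-W[:3,:3].T@W[:3,3]-ctrl.current_position())
E
```

```text
[ 0.6165 -0.1598  0.07  ]
[ 0.4206 -0.1495  0.07  ]
[0.6397 0.2828 0.07  ]
[0.4396 0.2921 0.07  ]
[ 0.6175 -0.1625  0.07  ]
[ 0.4225 -0.1528  0.07  ]
press [ 0.532   0.1183 -0.0463]
[[ 0.4291 -0.9812]
 [ 0.8749  0.4659]
 [-0.2793 -0.0046]
 [-0.2754 -0.1271]
 [ 0.4583 -0.6421]
 [-1.4617 -0.0075]]
[ 0.6265 -0.3121  0.02  ]
[ 0.6015 -0.4409  0.02  ]
[ 0.3798 -0.3956  0.02  ]
[ 0.4038 -0.2678  0.02  ]
tray [ 0.5029 -0.3541 -0.1968]
[[ 0.1757 -0.3359]
 [-0.3079 -0.1629]
 [ 0.0161  0.5297]
 [ 0.1034 -0.013 ]]
knob [ 0.5206 -0.0923  0.125 ] exp [ 0.5222 -0.0934  0.125 ]
blk local [ 0.025  -0.1123]
blk local [ 0.0258 -0.1804]
blk local [-0.0265 -0.1806]
blk local [-0.0267 -0.1129]
handle loc [-0.0588  0.0003] [0.4733 0.1214 0.2965]
hub loc [-0.0003  0.0012] [0.5317 0.1196 0.235 ]
b2 local [0.1028 0.032 ]
b2 local [ 0.0994 -0.0389]
b2 local [ 0.0475 -0.0348]
b2 local [0.0516 0.0374]
knob side px pred [[261.0174 239.718 ]] [261.3636 238.1818]
[-0.0715  0.0284  0.1204]
```

```bash
cat >> h.py <<'E'
PR=np.array([.532,.1183,-.0463]); TR=np.array([.5029,-.3541,-.1968])
np.set_printoptions(precision=4,suppress=True)
def st(): print("t",round(ctrl.current_t(),2),"p",np.array(ctrl.current_position()),"F",np.array(ctrl.current_wrist_force()),"op",round(ctrl.current_opening(),4))
def snap(n,f):
    c=capture(n);cv2.imwrite("pics/"+f,c["image"][:,:,::-1]);return c
E
python3 - <<'E'
from h import *
q=q_yaw(PR[2])
for p,qq in [((.521,-.0927,.35),q),((.521,-.0927,.125),q),(loc(PR,(0,-.15,.096)),q),(loc(TR,(-.035,0,.03)),q_yaw(TR[2])),(loc(PR,(.06,0,.27)),q),(loc(PR,(-.06,0,.27)),q),(loc(PR,(0,.06,.3)),q)]: print(ik(p,qq))
p=np.array(ctrl.current_position())
ctrl.move_l([p[0],p[1],.42],v=.3)
ctrl.reach([.521,-.0927,.36],q)
set_gripper(.05,30)
ctrl.move_l([.521,-.0927,.20],v=.25)
st(); snap("wrist","w1.png");snap("side","s1.png")
E
```

```text
[-0.2232 -0.0603  1.7832 -0.      1.4187 -0.1769]
[-0.2232  0.1074  2.0406 -0.      0.9936 -0.1769]
[-0.1074  0.1383  2.068  -0.      0.9353 -0.0611]
[-0.6805  0.326   1.9808 -0.      0.8348 -0.4837]
[ 0.1514  0.119   1.744  -0.      1.2785  0.1977]
[ 0.2    -0.1074  1.9717 -0.      1.2773  0.2463]
[ 0.2775  0.0273  1.787  -0.      1.3272  0.3238]
t 4.95 p [ 0.5219 -0.0929  0.2013] F [ 0.7381 -0.0259  0.2695] op 0.0499
```

View pics/w1.png

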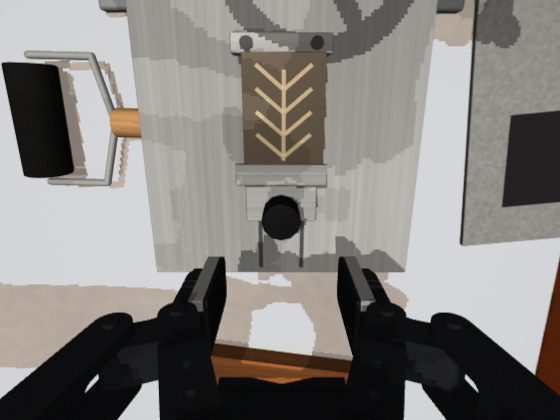

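View pics/s1.png

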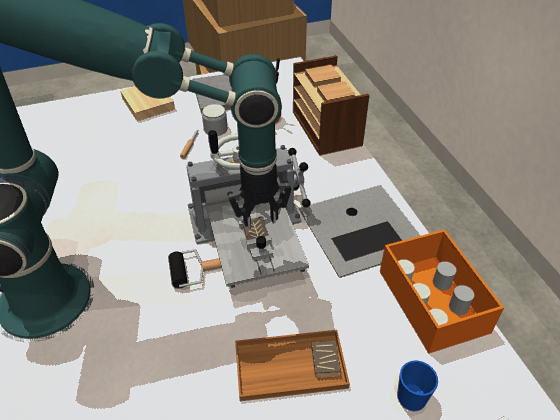

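Run:
```python
from h import *
c=capture("wrist")
k=back(c,(282,217),.125);print("knob",k)
for p in [(241,52),(327,52),(326,164),(243,164)]:
    b=back(c,p,.093);print(b,R2(-PR[2])@(b[:2]-PR[:2]))
```

```text
knob [ 0.5232 -0.0872  0.125 ]
[0.5029 0.0087 0.093 ] [-0.024  -0.1108]
[0.555  0.0063 0.093 ] [ 0.0282 -0.1108]
[ 0.5539 -0.0625  0.093 ] [ 0.0302 -0.1796]
[ 0.4986 -0.0599  0.093 ] [-0.0251 -0.1796]
```

Run:
```python
from h import *
print(ctrl.move_l([.5222,-.0912,.126],v=.12,threshold=8)); st()
set_gripper(.0,35); st()
d=R2(PR[2])@np.array([0,-.037])
p=np.array(ctrl.current_position())
ctrl.move_l([p[0]+d[0],p[1]+d[1],p[2]],v=.06); st()
snap("side","s2.png")
```

```text
False
t 5.87 p [ 0.5227 -0.0913  0.1266] F [ 0.1031 -0.5946  0.1645] op 0.0502
t 6.22 p [ 0.5216 -0.0914  0.1273] F [-3.7574 -0.0505  5.7381] op 0.0225
t 6.99 p [ 0.5197 -0.1292  0.1274] F [-3.3199 -2.4844  1.8285] op 0.0225
```

View pics/s2.png

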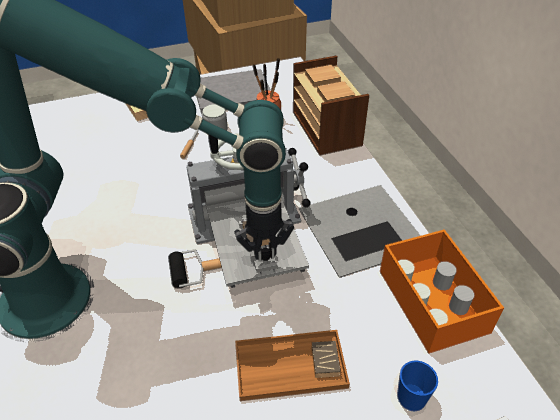

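Run:
```python
from h import *
set_gripper(.05)
p=np.array(ctrl.current_position())
ctrl.move_l([p[0],p[1],.20],v=.25)
set_gripper(.075)
b=loc(PR,(0,-.149,.20))
ctrl.move_l(b,v=.25); st()
c=snap("wrist","w3.png")
```

```text
t 8.77 p [ 0.525  -0.03    0.1998] F [-0.5172 -0.2265 -0.4083] op 0.0745
```

View pics/w3.png

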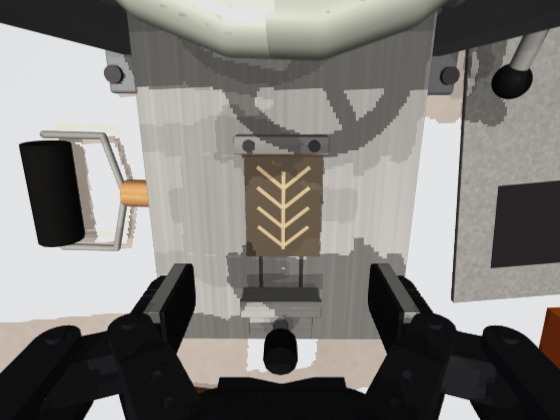

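Run:
```python
from h import *
b=loc(PR,(0.0005,-.149,.095))
print(ctrl.move_l(b,v=.1,threshold=8)); st()
set_gripper(.03,40); st()
c=snap("wrist","w4.png"); snap("side","s4.png")
```

```text
False
t 10.02 p [ 0.5263 -0.0307  0.0958] F [ 0.8066 -0.0479  0.3711] op 0.0748
t 10.35 p [ 0.5264 -0.0306  0.096 ] F [-0.437  -0.0939  4.3496] op 0.0511
```

View pics/w4.png

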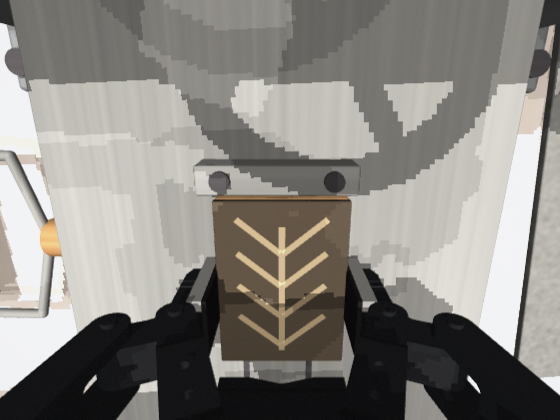

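Run:
```python
from h import *
p=np.array(ctrl.current_position())
ctrl.move_l([p[0],p[1],.125],v=.08); st()
ctrl.move_l([p[0],p[1],.22],v=.2); st()
ctrl.move_l(loc(TR,(-.035,0,.22)),q_yaw(TR[2]),v=.25); 
ctrl.move_l(loc(TR,(-.035,0,.12)),v=.2); st()
c=snap("wrist","w5.png"); snap("top","t5.png"); snap("side","s5.png")
```

```text
t 10.97 p [ 0.5268 -0.0306  0.1256] F [-0.4484 -0.3544 -1.9296] op 0.0511
t 11.6 p [ 0.5257 -0.0306  0.2188] F [ 0.8215 -0.3743 -0.7196] op 0.0508
t 13.68 p [ 0.4692 -0.3471  0.1206] F [-0.0756 -0.5394 -0.8414] op 0.0511
```

View pics/w5.png

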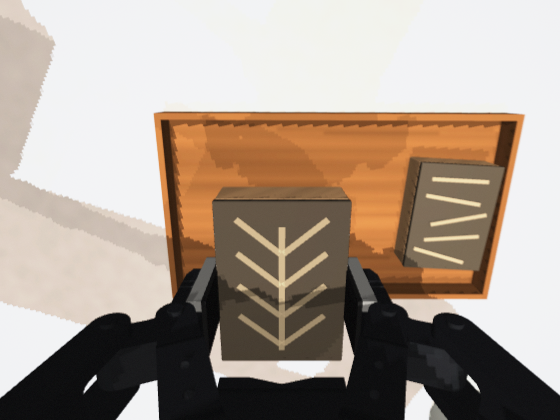

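View pics/s5.png

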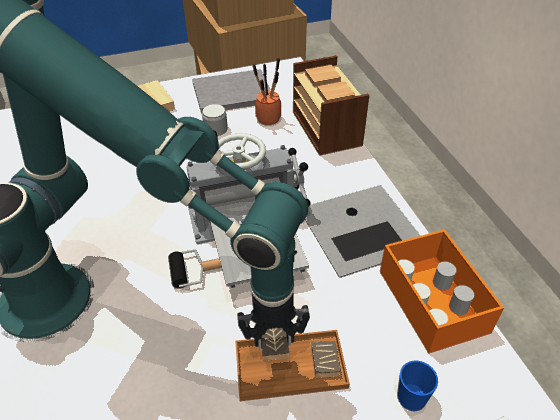

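Run:
```python
from h import *
ctrl.move_l(loc(TR,(-.035,0,.037)),v=.12); st()
print(ctrl.move_l(loc(TR,(-.035,0,.0275)),v=.02,threshold=5)); st()
set_gripper(.07); st()
p=np.array(ctrl.current_position())
ctrl.move_l([p[0],p[1],.13],v=.15)
ctrl.sleep(.1)
snap("wrist","w6.png"); snap("top","t6.png"); st()
```

```text
t 14.68 p [ 0.4691 -0.3477  0.0377] F [-0.3712  0.4044 -1.057 ] op 0.0511
True
t 15.1 p [ 0.4691 -0.3477  0.0301] F [-0.7306  0.0579  4.3196] op 0.0512
t 15.43 p [ 0.4681 -0.3469  0.0287] F [ 0.6563 -0.3519 -0.1285] op 0.0702
t 16.45 p [ 0.4673 -0.3462  0.1285] F [ 0.3632 -0.4263 -0.8577] op 0.0701
```

View pics/w6.png

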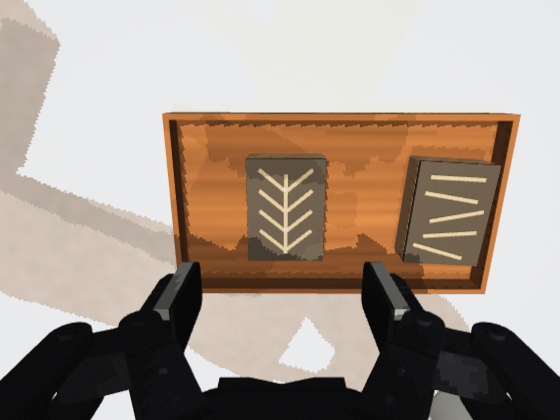

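View pics/t6.png

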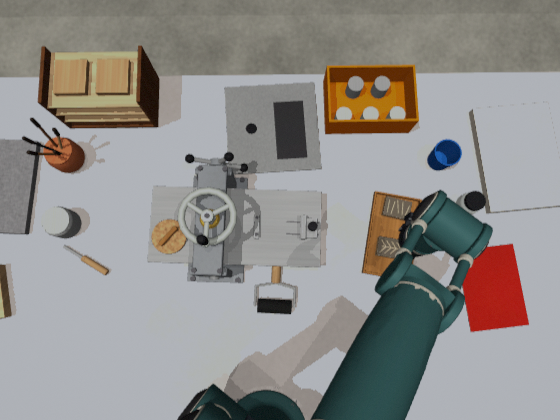

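Run:
```python
from h import *
p=np.array(ctrl.current_position())
ctrl.move_l([p[0],p[1],.40],v=.3)
h=loc(PR,(-.059,0.0003,.40))
ctrl.reach(h,q_yaw(PR[2]))
set_gripper(.06)
ctrl.move_l(np.r_[h[:2],.34],v=.2)
st(); c=snap("wrist","w7.png")
print(proj(c,np.r_[h[:2],.2965]))
```

```text
t 19.93 p [0.4729 0.1212 0.3398] F [ 0.1073 -0.759   0.2023] op 0.0603
[[282.7899 249.9976]]
```

View pics/w7.png

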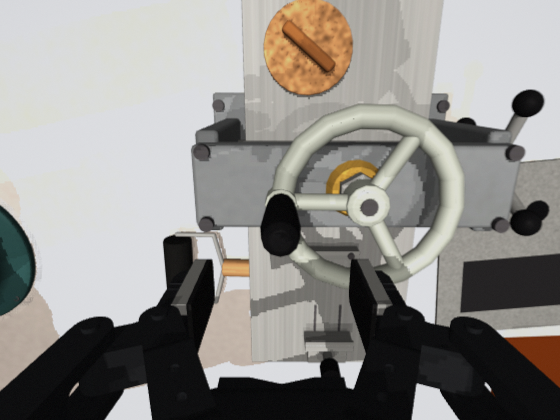

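Run:
```python
from h import *
c=capture("wrist")
L=lambda px,z:R2(-PR[2])@(back(c,px,z)[:2]-PR[:2])
print("hub",L((370,207),.238),"handle top",L((281,236),.2965),"foot",L((282,196),.2365))
for p in [(202,152),(515,153),(503,225),(207,225)]: print(L(p,.185))
S=capture("side");print(proj(S,loc(PR,(-.0588,.0003,.2965))),proj(S,loc(PR,(-.0588,.005,.2965))))
snap("side","s7.png")
T=capture("top");t=cv2.resize(T["image"][180:280,150:260,::-1],None,fx=5,fy=5,interpolation=cv2.INTER_CUBIC);cv2.imwrite("pics/t7.png",t)
```

```text
hub [0.0007 0.0045] handle top [-0.0591  0.0077] foot [-0.0585  0.0117]
[-0.1218  0.0332]
[0.1266 0.0324]
[ 0.1287 -0.0286]
[-0.1218 -0.0286]
[[212.5475 132.0355]] [[212.1827 130.8928]]
```

View pics/t7.png

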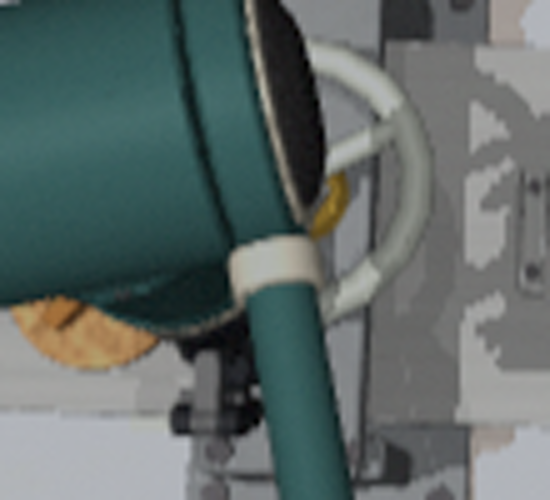

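Run:
```python
from h import *
h=loc(PR,(-.0597,.002,.272))
ctrl.move_l(np.r_[h[:2],.34],v=.1)
print(ctrl.move_l(h,v=.12,threshold=8)); st()
set_gripper(0,60); ctrl.sleep(.1); st()
c=snap("wrist","w8.png")
```

```text
False
t 21.14 p [0.4728 0.1231 0.2725] F [0.1189 0.4382 0.6198] op 0.06
t 21.68 p [0.472  0.1232 0.2733] F [-5.1639 -0.6635  4.8028] op 0.0207
```

View pics/w8.png

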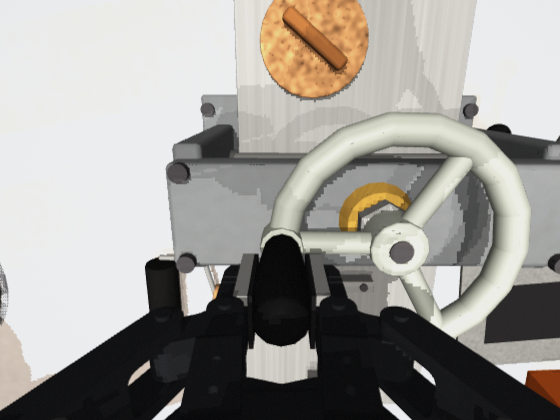

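```bash
cat >> h.py <<'E'
Z0=.2705
def wp(th,r=.06,c=(0,0)): return loc(PR,(c[0]+r*np.cos(th),c[1]+r*np.sin(th),Z0+.003*th/(2*np.pi)))
def meas():
    p=R2(-PR[2])@(np.array(ctrl.current_position())[:2]-PR[:2]);return np.hypot(*p),np.arctan2(p[1],p[0])
E
python3 - <<'E'
from h import *
for i,th in enumerate(np.linspace(3.09,.3,12)[1:]):
    hit=ctrl.move_l(wp(th),v=.08,threshold=20)
    print(round(th,3),hit,meas(),np.array(ctrl.current_wrist_force()),round(ctrl.current_t(),2))
    if hit: break
snap("wrist","w9.png")
E
```

```text
2.836 False (np.float64(0.06031824221467438), np.float64(2.8157716538255846)) [-2.5792  4.3911  5.0112] 22.08
2.583 False (np.float64(0.060416832692409904), np.float64(2.5596797861065923)) [-2.1475  3.9453  6.5506] 22.43
2.329 False (np.float64(0.06049208731894194), np.float64(2.3048566282870766)) [-1.2028  5.8843  5.5855] 22.77
2.075 False (np.float64(0.060510616619186), np.float64(2.0501157779411825)) [-0.2707  6.3905  4.6297] 23.11
1.822 False (np.float64(0.06050371813744895), np.float64(1.7957665200291637)) [1.4023 5.3812 4.676 ] 23.45
1.568 False (np.float64(0.060480874421122065), np.float64(1.5413238288442632)) [2.1216 3.479  4.5859] 23.79
1.315 False (np.float64(0.060406810445766713), np.float64(1.2868997860705111)) [3.2433 3.0196 4.9156] 24.13
1.061 False (np.float64(0.060297751473189595), np.float64(1.0307675135676007)) [2.916  0.2855 5.3672] 24.48
0.807 False (np.float64(0.06016743061010204), np.float64(0.7742023706710494)) [ 2.3662 -1.0785  6.2666] 24.82
0.554 False (np.float64(0.060064761960398685), np.float64(0.5194937330937403)) [ 0.6395 -1.1048  6.8586] 25.16
0.3 False (np.float64(0.059936008645780824), np.float64(0.2663443242955963)) [-0.6101 -2.7768  7.4151] 25.5
```

View pics/w9.png

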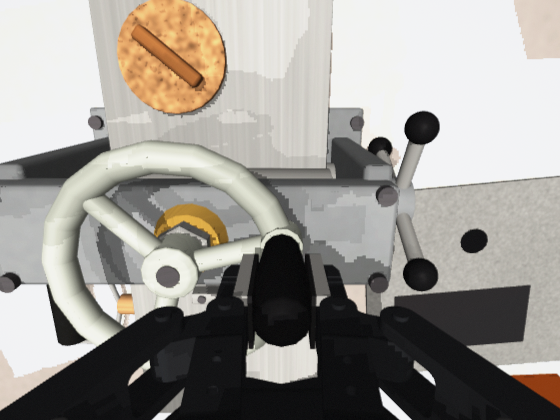

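Run:
```python
from h import *
f0=np.array(ctrl.current_wrist_force())
for th in (.2,.1,.05,0,-.03,-.06,-.09,-.12,-.15):
    hit=ctrl.move_l(wp(th),v=.04,threshold=14)
    f=np.array(ctrl.current_wrist_force())
    print(round(th,3),hit,meas(),f,round(ctrl.current_t(),2))
    if hit or f[1]-f0[1]>12: break
ctrl.sleep(.2);print(meas(),np.array(ctrl.current_wrist_force()))
snap("wrist","w10.png")
```

```text
0.2 False (np.float64(0.05989704368487381), np.float64(0.17774948049067446)) [-0.9126 -0.7379  6.9754] 25.85
0.1 False (np.float64(0.05985745230360117), np.float64(0.08016094454486868)) [-1.8414 -0.983   8.2858] 26.15
0.05 False (np.float64(0.059831515362009154), np.float64(0.034630112852659864)) [-2.5459  0.4024  8.8574] 26.4
0 False (np.float64(0.05983038503355619), np.float64(0.005608785454071716)) [-2.1304  3.9617  7.8394] 26.65
-0.03 False (np.float64(0.059811934111615554), np.float64(0.0030439294884721845)) [-2.4208  8.9347  7.201 ] 26.9
-0.06 False (np.float64(0.059780444004297995), np.float64(0.00031445368295545073)) [-0.783  13.0847  5.7959] 27.15
(np.float64(0.05980686374034765), np.float64(0.0005693077395346708)) [-0.2503 12.7508  6.7202]
```

View pics/w10.png

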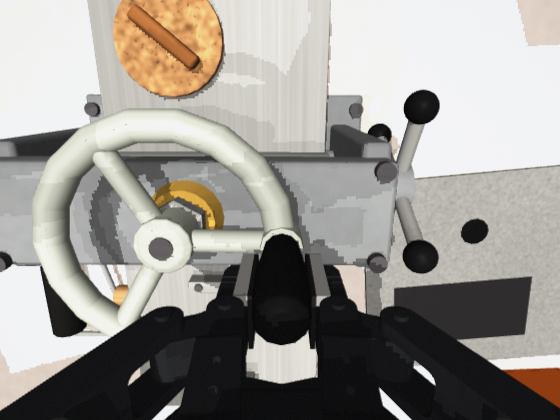

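Run:
```python
from h import *
N=48; hit=False
for i,th in enumerate(np.linspace(0,4*np.pi,N+1)[1:]):
    hit=ctrl.move_l(wp(th),v=.08,threshold=25)
    if i%6==5 or hit: print(round(th,3),hit,meas(),np.array(ctrl.current_wrist_force()),round(ctrl.current_t(),2),round(ctrl.current_opening(),4))
    if hit: break
snap("wrist","w11.png")
```

```text
1.571 False (np.float64(0.06046914418524215), np.float64(1.5756067242247374)) [-1.7301  3.4033  7.4302] 29.5 0.0204
3.142 False (np.float64(0.06018506268303334), np.float64(-3.117351369693282)) [-2.1688 -1.8612  9.4414] 31.55 0.0206
4.712 False (np.float64(0.0595205745391434), np.float64(-1.5520676985559634)) [1.8917 4.0892 6.1623] 33.6 0.0204
6.283 False (np.float64(0.059792922173690206), np.float64(0.0003605815979943375)) [-1.5285  2.5614  8.4873] 35.65 0.0208
7.854 False (np.float64(0.06049563782619982), np.float64(1.5774909528109382)) [-0.6483  4.6396  7.1635] 37.7 0.0206
9.425 False (np.float64(0.06019362920010139), np.float64(-3.1185588674208375)) [-2.7232 -2.5982 10.4334] 39.75 0.0208
10.996 False (np.float64(0.059535968023065516), np.float64(-1.5534564863278435)) [1.3581 4.207  7.1192] 41.8 0.0208
12.566 False (np.float64(0.05978909266561634), np.float64(0.0011049393917434264)) [-1.2029  1.3212  7.6081] 43.85 0.0202
```

View pics/w11.png

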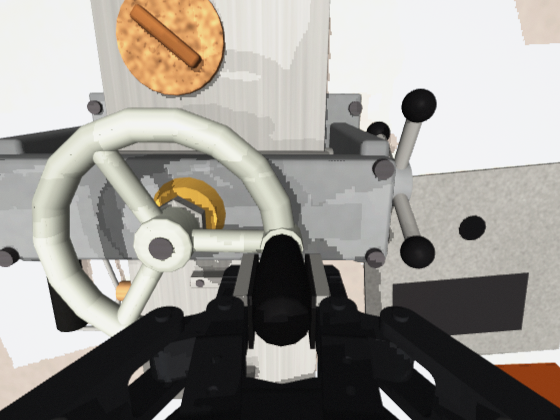

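Run:
```python
from h import *
ctrl.sleep(.3); st(); print(meas()); snap("side","s12.png")
```

```text
t 44.2 p [0.5917 0.1154 0.2778] F [-1.2913  1.1044  7.5972] op 0.0206
(np.float64(0.05981253635198189), np.float64(-0.0023199942171423216))
```

View pics/s12.png

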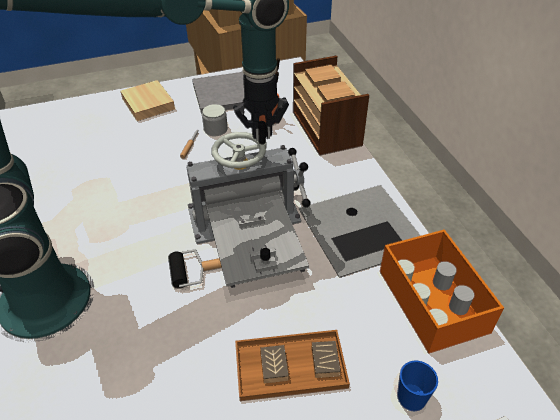

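The side view shows both blocks flat in the tray at about (274,363) and (326,358). The jaw knob is back at (265,254), the handle is in the fingers at (262,130), and everything else is where it was.

Run:
```python
from h import *
ctrl.job_done(); st()
```

```text
the job is handed in; nothing more can be done
the job is handed in; nothing more can be done
```

The press is changed over and the job is handed in. It reports no verdict, so what follows rests on my own checks.

- **Jaw:** I slid it back about 37 mm by its knob, and the last picture still shows it well back.
- **Block:** I set it down in the free half of the tray. The arm stopped on touching the floor (TCP at z 0.030 m, as expected), and only then did I let go. The pictures show it flat and face up beside the other block.
- **Wheel:** I turned it clockwise from about 3.09 rad until the force rose to 13 N at the stop, where the measured angle was about 0.00 rad. I then backed it off 48 steps to 12.566 rad. The wheel came to rest within about 0.003 rad of two turns, and its spoke stands exactly where it did at the stop.
- **Finish:** The handle is still gripped, with the fingers 20.6 mm apart and a 60 N grip setting. The last clock reading before hand-in was 44.2 s. Nothing else appears to have moved.

**Disagreements:** The wrist camera placed points about 3–5 mm further in +y than the top camera and the press geometry. I went mostly by the latter two, and every grasp still held. The wrist also read a steady 7–10 N upward while holding the handle, well under the limit.

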